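# Play-test the bass pedals by hand

## Task

The bass pedal unit has new springs: play-test it by hand by sounding low C (the leftmost long ivory pedal, seen from the player's side, where the pedals' free ends point), then F (fourth ivory pedal from the left), then G (the fifth), then low C again, one note at a time. With the fingertips press each pedal lightly near its free end, at least half-way down, hold it for about half a second and let it come right up before the next. Sound no other pedal, lift nothing, keep the rest of the gripper and arm off the unit, and leave the can, screwdriver and dish where they are.

Things in the scene. Friction and masses are not known exactly. Their poses are not given: they have to be found in the camera images.
- bass_unit: Bass pedal unit, fixed on the bench: 556 mm wide (y), 375 deep (x), 106 high at its wooden end cheeks. Origin: mid-width, at bench level, below the front face of the black housing; x points away from player and robot, y to the player's left (low notes), z up. Thirteen pedals stick out of that face towards the player like a one-octave piano keyboard; their free ends lie at x = -200 mm.
- pedal_c_spot (a point): Playing spot of low C, the first ivory pedal from the left: on its top, mid-width, 35 mm in from the free end, 58 mm above the bench at rest. Ivory pedals are 28 mm wide, 62 mm apart centre to centre. Sprung hinge 255 mm behind in the housing: 2.5 N here starts it, it sounds from 10 mm down (6.5 N), stops hard 21.5 mm down (11 N). x axis: along it to the housing; y: player's left; z: up.
- pedal_f_spot (a point): Playing spot of F, the fourth ivory pedal from the left: on its top, mid-width, 35 mm in from the free end, 58 mm above the bench at rest. Ivory pedals are 28 mm wide, 62 mm apart centre to centre. Sprung hinge 255 mm behind in the housing: 2.5 N here starts it, it sounds from 10 mm down (6.5 N), stops hard 21.5 mm down (11 N). x axis: along it to the housing; y: player's left; z: up.
- pedal_g_spot (a point): Playing spot of G, the fifth ivory pedal from the left: on its top, mid-width, 35 mm in from the free end, 58 mm above the bench at rest. Ivory pedals are 28 mm wide, 62 mm apart centre to centre. Sprung hinge 255 mm behind in the housing: 2.5 N here starts it, it sounds from 10 mm down (6.5 N), stops hard 21.5 mm down (11 N). x axis: along it to the housing; y: player's left; z: up.
- pedal_d_spot (a point): The same spot on D, the second ivory pedal from the left; not to be played. 58 mm above the bench at rest, it sounds from 10 mm down.
- pedal_e_spot (a point): The same spot on E, the third ivory pedal from the left; not to be played. 58 mm above the bench at rest, it sounds from 10 mm down.
- pedal_a_spot (a point): The same spot on A, the sixth ivory pedal from the left; not to be played. 58 mm above the bench at rest, it sounds from 10 mm down.
- pedal_b_spot (a point): The same spot on B, the seventh ivory pedal from the left; not to be played. 58 mm above the bench at rest, it sounds from 10 mm down.
- pedal_high_c_spot (a point): The same spot on high C, the last ivory pedal from the left; not to be played. 58 mm above the bench at rest, it sounds from 10 mm down.
- pedal_c_sharp_spot (a point): Top of C sharp, the black pedal between low C and D, mid-width, 35 mm behind its front end; not to be played. 80 mm above the bench at rest, it sounds from 6.5 mm down. Black pedals are 20 mm wide and end 90 mm short of the ivory ones' free ends.
- pedal_d_sharp_spot (a point): Top of D sharp, the black pedal between D and E, mid-width, 35 mm behind its front end; not to be played. 80 mm above the bench at rest, it sounds from 6.5 mm down. Black pedals are 20 mm wide and end 90 mm short of the ivory ones' free ends.
- pedal_f_sharp_spot (a point): Top of F sharp, the black pedal between F and G, mid-width, 35 mm behind its front end; not to be played. 80 mm above the bench at rest, it sounds from 6.5 mm down. Black pedals are 20 mm wide and end 90 mm short of the ivory ones' free ends.
- pedal_g_sharp_spot (a point): Top of G sharp, the black pedal between G and A, mid-width, 35 mm behind its front end; not to be played. 80 mm above the bench at rest, it sounds from 6.5 mm down. Black pedals are 20 mm wide and end 90 mm short of the ivory ones' free ends.
- pedal_a_sharp_spot (a point): Top of A sharp, the black pedal between A and B, mid-width, 35 mm behind its front end; not to be played. 80 mm above the bench at rest, it sounds from 6.5 mm down. Black pedals are 20 mm wide and end 90 mm short of the ivory ones' free ends.
- spray_can: Blue and white can of contact cleaner, 52 mm diameter, 160 mm tall, loose, standing upright on the bench by the low end of the unit. Origin under its centre, z up.
- screwdriver: Screwdriver with a red handle, lying loose on the bench in front of the pedals' free ends, less than 35 mm high. Origin under its middle, x along it towards the tip.
- screw_dish: Small steel dish, 80 mm diameter, 22 mm high, loose on the flat top of the unit's housing (100 mm above the bench, 170 mm deep). Origin under its centre.
Mind the look-alikes: they are no part of the job. Leave any red look-alike of the spray_can alone.

How it is judged:
By the outcome, as a careful person would: the job done as asked, in the order asked, and still so for the second after the job is handed in, with the robot touching nothing.
It also fails if it takes over 59 s, if anything falls off the work surface, if the arm or the gripper's body presses on something with over 40 N, if the wrist force passes 120 N, or if a joint passes its speed limit or range.

## Robot

A 6-joint arm with a two-finger parallel gripper is mounted at the origin on the work surface. World frame = base frame: x ahead of the robot, y to its left, z up, the work surface at z = 0. Lengths are in mm, angles in rad, forces in N, time in s.
With the tool pointing down it reaches from about 300 to 775 mm from the base axis. Payload 14.6 kg.
Tool frame: the origin (TCP) lies at the very end of the fingers, on their centre line; the grasp point (between the pads) lies 19 mm behind it (manip.grip_point_offset is the distance from the TCP to the grasp point, in mm); z points along the fingers, y is the line along which they close (so a half turn about z gives the same grasp; the last joint's range is limited). The gripper opens to 94 mm and grips with 3 to 60 N. Pads are 16 mm wide; open, the fingers measure 119 mm over their backs; the gripper's body (75 mm by 177 mm) begins 78 mm behind the grasp point.
Start: joints at [1.255, 0.3, 1.521, -0, 1.321, -0.067], TCP at [135.43, 533.055, 205.446] pointing down, gripper open.
Joint ranges: [-3.03, 3.03], [-0.79, 2.21], [0.23, 2.52], [-1.04, 4.18], [0, 3.07], [-2.55, 2.55]. Speed limits (rad/s): [2.22, 2.22, 2.57, 3.14, 3.14, 3.14].

## Interface

Orientations are given as [roll, pitch, yaw] about the fixed x, y, z axes, in that order (R = Rz(yaw) Ry(pitch) Rx(roll)).
In Python, from cell import telemetry, eyes, manip gives the robot as it stands.
- The arm moves only by the tool play_rows, never from a script. Its arguments are lists of equal length, an entry for each row: "translation": the shift along the world's x, y, z in m, a list of three; "yaw": the turn about the world's z in rad. A call has 1 to 12 rows; each row is the pose to reach, as a shift and turn from the pose commanded when the call began; what a row does not reach only later rows make up. A row lasts 1/8 s, in which the tool goes at most 62.5 mm and 10.7 degrees, less where a joint would pass 70% of its speed; a pose out of reach is approached as far as the arm can. A call with a gripper value outside its range is refused whole. "hand" is the opening, from 0 (shut) to 1 (fully open), set as the call begins (left out, the last holds). The fingers move at their own pace and stop on an object; "force" is the grip in N (left out, the last holds). Time passes only in rows, so rows that repeat a pose let the fingers close. It gives the time, the measured TCP pose, the force, the opening and the grip force at its end, in the units of the state.
- telemetry.read_state(): the state, without advancing time (a new reading comes with each control period).
- eyes.camera(name): name is "side" or "top"; returns a dict with "pixels" (384x512x3 uint8, red, green, blue), "fx", "fy", "cx", "cy" (pixels), "cam_to_world" (4x4, takes a point from camera to world coordinates). Camera axes: x right, y up, looking along -z (the intrinsics and any distortion apply to the point x, -y, -z); pixel columns grow to the right and rows downward; lengths in mm; the calibration is good to about 2 mm. A picture is of the moment at which its call begins. There is no depth.
- manip.sign_off(): hands the job in; it is judged then, once.
The state is a dict: "clock": time; "joints": joint angles; "qd": joint speeds; "effort": joint torques, N m; "eef_pos": TCP position; "eef_rot": TCP orientation; "wrist_force": force on the tool from outside, world axes, zero at the start; "moment": the same for the moment, N m; "finger_gap": finger opening in mm; "finger_force": force on a finger pad.
Only numpy, scipy, OpenCV 4.12 (cv2) and the standard library are available. Lean on these libraries where they do the work, as an engineer would, in place of code of your own. Each camera call takes 0.05 s, during which the arm holds its last target. There are 200 camera calls.

## Working session

There is one attempt and no reset: what is moved stays moved. The work goes in short steps, Python scripts to look and compute and a tool call to move; the robot and the scene stay as the last step left them, time stands still between calls to the robot, and variables do not carry over. Pictures are saved under pics/ and viewed, at most 10 in all, crops included, and the job is handed in when it is done.

Besides the shell and the picture viewer there is one more tool, called after ">>>" as name(argument=value, ...), one argument or row to a line, values as JSON. play_rows: Moves the arm, as the interface text tells. Its arguments: {"type":"object","properties":{"translation":{"type":"array","items":{"type":"array","items":{"type":"number"}}},"yaw":{"type":"array","items":{"type":"number"}},"hand":{"type":"number"},"force":{"type":"number"}},"required":["translation","yaw"]}

```bash
mkdir -p pics; cat > h.py <<'E'
from cell import telemetry, eyes, manip
import numpy as np, cv2
def snap(n,f):
    c=eyes.camera(n); cv2.imwrite(f,c["pixels"][:,:,::-1]); np.savez(f[:-4]+".npz",**{k:c[k] for k in c}); return c
def ray(c,u,v,z):
    T=np.array(c["cam_to_world"]); d=T[:3,:3]@np.array([(u-c["cx"])/c["fx"],-(v-c["cy"])/c["fy"],-1]); o=T[:3,3]
    return o+d*(z-o[2])/d[2]
def proj(c,p):
    T=np.array(c["cam_to_world"]); q=T[:3,:3].T@(np.array(p)-T[:3,3]); return c["cx"]+c["fx"]*q[0]/-q[2], c["cy"]-c["fy"]*q[1]/-q[2]
E
python3 - <<'E'
from h import *
for n in("top","side"):
    c=snap(n,f"pics/{n}0.png"); print(n,[k for k in c],c["fx"],c["cx"],c["cy"],np.round(c["cam_to_world"],3).tolist())
    cv2.imwrite(f"pics/{n}0b.png",cv2.resize(c["pixels"][:,:,::-1],(800,600),interpolation=2))
print(telemetry.read_state())
E
```

```text
top ['pixels', 'fx', 'fy', 'cx', 'cy', 'cam_to_world'] 467.5456360146817 248.35081282128596 196.51392348737778 [[-0.056, 0.975, -0.216, 306.446], [-0.998, -0.053, 0.017, 21.014], [0.005, 0.217, 0.976, 1374.05], [0.0, 0.0, 0.0, 1.0]]
side ['pixels', 'fx', 'fy', 'cx', 'cy', 'cam_to_world'] 453.4012596232058 249.25775375875807 182.06682290147367 [[-0.992, 0.091, -0.093, 467.39], [-0.129, -0.784, 0.607, 706.067], [-0.018, 0.614, 0.789, 991.834], [0.0, 0.0, 0.0, 1.0]]
{'clock': 0.1, 'joints': array([ 1.25539119e+00,  3.00412715e-01,  1.52152188e+00, -4.21367603e-06,
        1.32070495e+00, -6.66077264e-02]), 'qd': array([-0.00085015, -0.00227428, -0.00199876,  0.00029945, -0.00060981,
        0.00027517]), 'effort': array([ 1.03960112e-03, -5.32647014e+01, -3.53279793e+01,  7.10196700e-02,
        2.35724525e-02, -7.41116310e-05]), 'eef_pos': array([135.36503136, 532.83558119, 204.94340176]), 'eef_rot': array([-3.14054782e+00, -6.56067191e-05,  2.89279625e+00]), 'wrist_force': array([ 0.15553394, -0.14850992,  0.38871754]), 'moment': array([-0.01057045, -0.03322981,  0.02306998]), 'finger_force': 0.0, 'finger_gap': 93.69250373794817}
```

View pics/top0b.png

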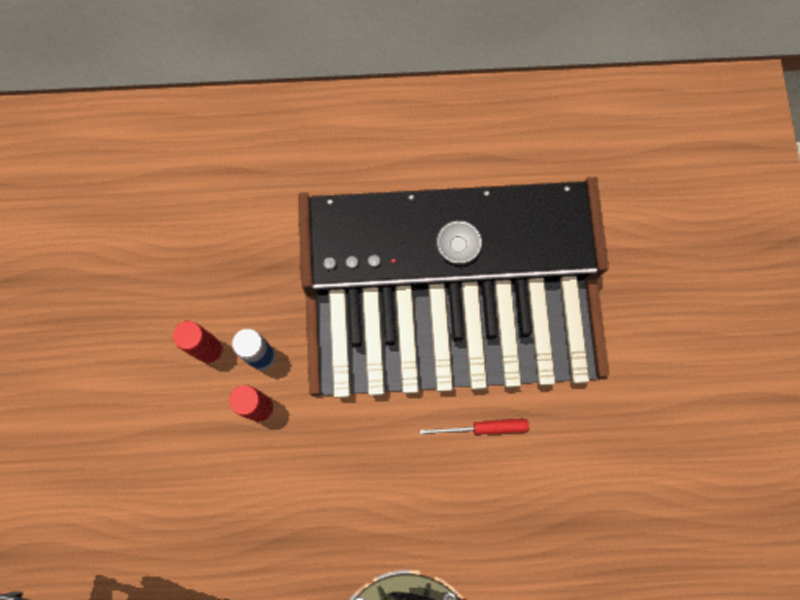

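View pics/side0b.png

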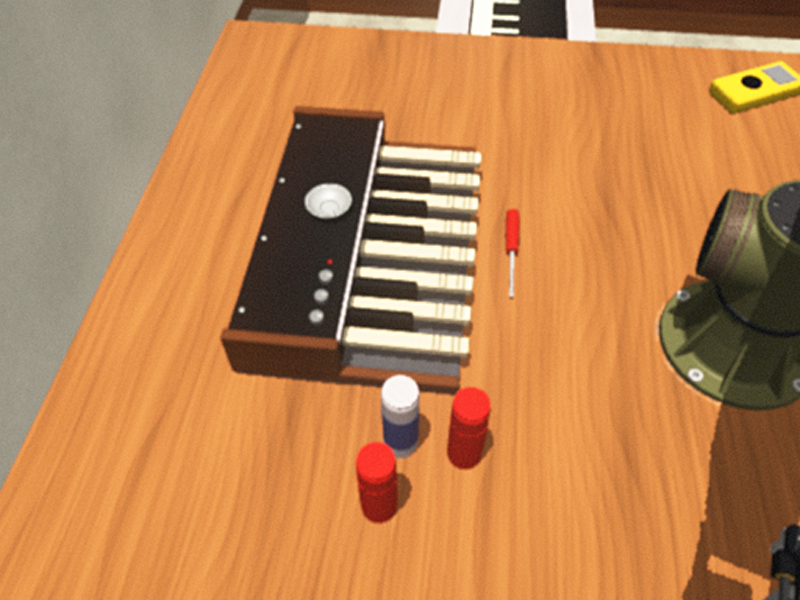

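The top view shows the unit with its free ends towards the robot. The ivory pedals' ends lie along row ~390 of the enlarged view, with low C at (342,390), F at (444,385) and G at (478,383). The blue/white can is at (252,348), with two red look-alikes at (197,340) and (250,403). The screwdriver is at (475,428) and the dish at (459,243). The side view agrees, and the black-pedal pattern (2 + 3) confirms C as leftmost.

```bash
cat > m.py <<'E'
from h import *
def ivory(c):
    hsv=cv2.cvtColor(c["pixels"],cv2.COLOR_RGB2HSV)
    m=cv2.inRange(hsv,(15,15,135),(40,110,255))
    n,l,s,ce=cv2.connectedComponentsWithStats(m)
    return [np.argwhere(l==i)[:,::-1] for i in range(1,n) if s[i,4]>150]
E
python3 - <<'E'
from m import *
for n in("top","side"):
    c=dict(np.load(f"pics/{n}0.npz")); 
    for b in ivory(c):
        P=np.array([ray(c,u,v,58) for u,v in b]); 
        r=cv2.minAreaRect(P[:,:2].astype(np.float32)); print(n,len(b),b.mean(0).round(0),np.round(r[0]),np.round(r[1]),round(r[2],1), cv2.boxPoints(r).round().tolist())
c=dict(np.load("pics/top0.npz")); hsv=cv2.cvtColor(c["pixels"],cv2.COLOR_RGB2HSV)
print(hsv[235,205:235].tolist()); print(hsv[225:258,218].tolist())
E
```

```text
top 474 [394.  30.] [1110. -483.] [201.  64.] 89.6 [[1077.0, -583.0], [1141.0, -583.0], [1143.0, -383.0], [1078.0, -382.0]]
top 613 [130.  43.] [1113.  334.] [196.  68.] 89.3 [[1078.0, 236.0], [1146.0, 235.0], [1148.0, 431.0], [1081.0, 432.0]]
top 686 [368. 211.] [ 539. -341.] [196.  30.] 0.4 [[441.0, -327.0], [441.0, -356.0], [637.0, -355.0], [637.0, -325.0]]
top 683 [346. 212.] [ 539. -279.] [196.  29.] 0.2 [[441.0, -264.0], [442.0, -294.0], [637.0, -293.0], [637.0, -264.0]]
top 684 [303. 215.] [ 538. -155.] [196.  29.] 0.1 [[440.0, -141.0], [440.0, -170.0], [636.0, -170.0], [636.0, -140.0]]
top 686 [325. 213.] [ 538. -217.] [196.  30.] 0.3 [[440.0, -203.0], [440.0, -232.0], [636.0, -231.0], [636.0, -202.0]]
top 630 [260. 216.] [538. -31.] [197.  29.] 0.3 [[439.0, -17.0], [439.0, -46.0], [637.0, -45.0], [636.0, -16.0]]
top 678 [281. 216.] [537. -93.] [197.  29.] 0.3 [[439.0, -79.0], [439.0, -108.0], [636.0, -107.0], [636.0, -78.0]]
top 576 [239. 217.] [537.  31.] [195.  29.] 0.1 [[439.0, 45.0], [439.0, 16.0], [634.0, 16.0], [634.0, 46.0]]
top 476 [217. 218.] [537.  93.] [195.  29.]
[... 2175 characters left out ...]
, [27, 20, 241], [19, 51, 211], [17, 39, 91], [0, 4, 60], [170, 10, 75], [0, 2, 114], [171, 15, 116], [0, 7, 116], [160, 7, 113], [168, 11, 114], [170, 7, 114], [160, 7, 114], [0, 6, 118], [16, 36, 157]]
[[30, 15, 245], [30, 15, 245], [30, 14, 245], [30, 12, 245], [30, 12, 246], [30, 12, 246], [30, 13, 246], [30, 14, 245], [25, 20, 242], [21, 41, 235], [25, 19, 238], [28, 14, 244], [21, 33, 236], [21, 34, 233], [30, 15, 243], [30, 10, 246], [30, 11, 246], [30, 11, 246], [30, 11, 244], [22, 23, 239], [21, 32, 236], [30, 13, 244], [25, 14, 244], [20, 36, 235], [25, 18, 242], [27, 11, 245], [30, 6, 245], [25, 6, 245], [20, 46, 224], [15, 86, 127], [11, 143, 116], [12, 148, 126], [12, 149, 168]]
```

Both views agree: 8 pedals, 62 mm pitch, about 29 × 196 mm, free ends at x≈441. Spots: C (476, 93), F (476, −93), G (476, −155), unit yaw ≈0.2°. I'll shut the hand and go above C at z = 205, clear of the 160 mm cans. The closing line goes along x.

>>> play_rows(
  translation=[
    [0.028, -0.037, 0],
    [0.057, -0.073, 0],
    [0.085, -0.11, 0],
    [0.113, -0.147, 0],
    [0.142, -0.183, 0],
    [0.17, -0.22, 0],
    [0.198, -0.257, 0],
    [0.227, -0.293, 0],
    [0.255, -0.33, 0],
    [0.283, -0.367, 0],
    [0.312, -0.403, 0],
    [0.34, -0.44, 0],
  ],
  yaw=[-0.11, -0.22, -0.33, -0.44, -0.55, -0.66, -0.77, -0.88, -0.99, -1.1, -1.21, -1.318],
  hand=0,
)

```text
clock: 1.6
eef_pos: [476.1, 91.7, 205.3]
eef_rot: [-3.141, 0.0, 1.571]
wrist_force: [-0.1, 0.6, 0.7]
finger_gap: 0.2
finger_force: 0.0
```

>>> play_rows(
  translation=[
    [0, 0, -0.03],
    [0, 0, -0.07],
    [0, 0, -0.105],
    [0, 0, -0.125],
    [0, 0, -0.13],
    [0, 0, -0.13],
  ],
  yaw=[0, 0, 0, 0, 0, 0],
)

```text
clock: 2.35
eef_pos: [475.6, 93.1, 75.8]
eef_rot: [3.141, -0.0, 1.575]
wrist_force: [-0.0, -0.4, 0.5]
finger_gap: 0.2
finger_force: 0.0
```

```bash
python3 - <<'E'
from h import *
s=telemetry.read_state(); print({k:np.round(s[k],3) for k in("clock","eef_pos","eef_rot","wrist_force","finger_gap","joints")})
a=snap("side","pics/side1.png"); b=snap("top","pics/top1.png")
f=lambda c,r0,c0:cv2.resize(c["pixels"][r0:r0+150,c0:c0+130,::-1],(400,460),interpolation=2)
cv2.imwrite("pics/c1.png",np.hstack([f(a,120,200),f(b,150,170)]))
print(proj(a,[475.5,93,58]),proj(a,s["eef_pos"]))
E
```

```text
{'clock': np.float64(2.35), 'eef_pos': array([475.584,  93.082,  75.789]), 'eef_rot': array([ 3.141, -0.   ,  1.575]), 'wrist_force': array([-0.018, -0.444,  0.479]), 'finger_gap': np.float64(0.163), 'joints': array([0.118, 0.313, 1.835, 0.   , 0.994, 0.114])}
(np.float64(284.8631011796467), np.float64(219.73261437281278)) (np.float64(285.1524507833708), np.float64(215.71935640078))
```

View pics/c1.png

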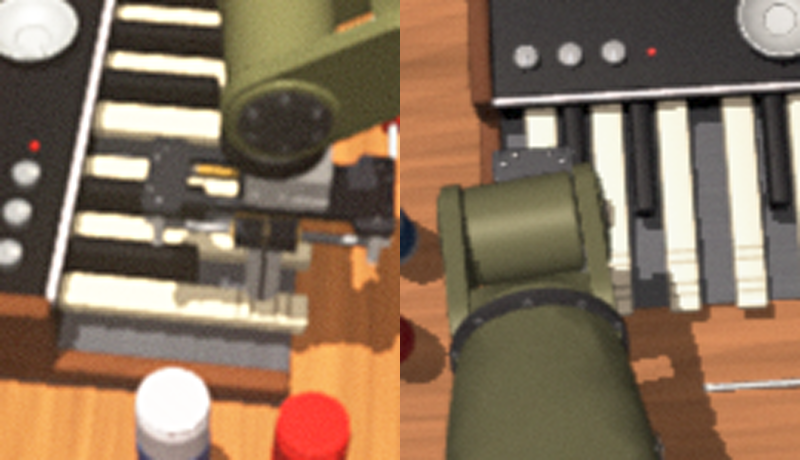

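The crop shows the shut fingertips over low C near its free end (crop pixel ~(263,298)), clear of its neighbours and the cans. Pressing C about 15 mm.

>>> play_rows(
  translation=[
    [0, 0, -0.01],
    [0, 0, -0.016],
    [0, 0, -0.022],
    [0, 0, -0.028],
    [0, 0, -0.0325],
    [0, 0, -0.0325],
    [0, 0, -0.0325],
  ],
  yaw=[0, 0, 0, 0, 0, 0, 0],
)

```text
clock: 3.32
eef_pos: [475.3, 93.1, 43.0]
eef_rot: [-3.141, 0.0, 1.575]
wrist_force: [-4.4, -0.5, 8.6]
finger_gap: 0.2
finger_force: 4.2
```

>>> play_rows(
  translation=[
    [0, 0, 0],
    [0, 0, 0],
    [0, 0, 0.008],
    [0, 0, 0.016],
    [0, 0, 0.025],
    [0, 0, 0.0375],
    [0, 0, 0.0375],
  ],
  yaw=[0, 0, 0, 0, 0, 0, 0],
)

```text
clock: 4.2
eef_pos: [476.0, 93.1, 81.4]
eef_rot: [3.14, -0.0, 1.575]
wrist_force: [0.0, 0.4, 0.8]
finger_gap: 0.5
finger_force: 0.0
```

>>> play_rows(
  translation=[
    [0, 0, 0.02],
    [0, -0.02, 0.04],
    [0, -0.06, 0.04],
    [0, -0.1, 0.04],
    [0, -0.14, 0.04],
    [0, -0.17, 0.04],
    [0, -0.186, 0.03],
    [0, -0.186, 0.005],
    [0, -0.186, -0.005],
    [0, -0.186, -0.005],
  ],
  yaw=[0, 0, 0, 0, 0, 0, 0, 0, 0, 0],
)

```text
clock: 5.45
eef_pos: [475.1, -92.5, 74.8]
eef_rot: [-3.14, -0.0, 1.575]
wrist_force: [-0.2, -0.2, -0.2]
finger_gap: 0.1
finger_force: 0.0
```

```bash
python3 - <<'E'
from h import *
s=telemetry.read_state(); print({k:np.round(s[k],3) for k in("clock","eef_pos","eef_rot","wrist_force")})
a=snap("side","pics/side2.png")
cv2.imwrite("pics/c2.png",cv2.resize(a["pixels"][60:260,140:340,::-1],(600,600),interpolation=2))
print(proj(a,[476,-93,58]),proj(a,s["eef_pos"]))
E
```

```text
{'clock': np.float64(5.45), 'eef_pos': array([475.131, -92.452,  74.811]), 'eef_rot': array([-3.14 , -0.   ,  1.575]), 'wrist_force': array([-0.228, -0.177, -0.244])}
(np.float64(290.2535632757773), np.float64(162.17464503037306)) (np.float64(290.90335001797666), np.float64(158.26886462500676))
```

View pics/c2.png

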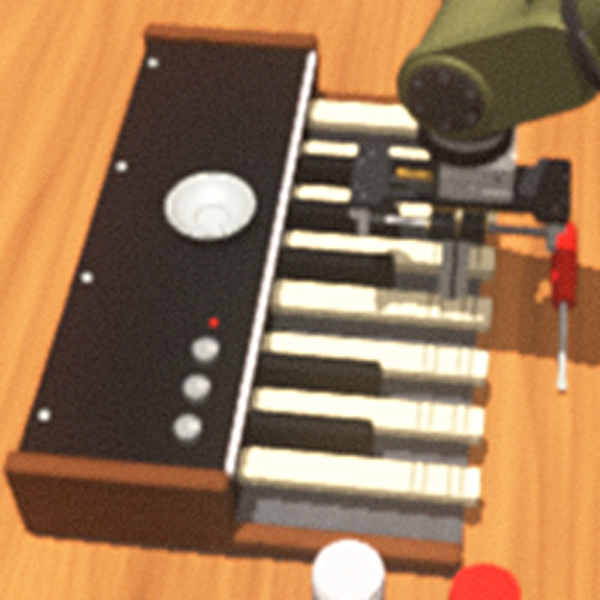

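Low C is up again, and the fingertips are over the fourth pedal, F (crop (453,295)), with no contact on the screwdriver. Playing F.

>>> play_rows(
  translation=[
    [0, 0, -0.01],
    [0, 0, -0.016],
    [0, 0, -0.022],
    [0, 0, -0.028],
    [0, 0, -0.0325],
    [0, 0, -0.0325],
    [0, 0, -0.0325],
  ],
  yaw=[0, 0, 0, 0, 0, 0, 0],
)

```text
clock: 6.38
eef_pos: [475.4, -92.9, 43.1]
eef_rot: [-3.142, -0.0, 1.575]
wrist_force: [-2.6, 1.3, 7.8]
finger_gap: 0.7
finger_force: 4.1
```

>>> play_rows(
  translation=[
    [0, 0, 0],
    [0, 0, 0],
    [0, 0, 0.008],
    [0, 0, 0.016],
    [0, 0, 0.025],
    [0, 0, 0.0375],
    [0, 0, 0.0375],
  ],
  yaw=[0, 0, 0, 0, 0, 0, 0],
)

```text
clock: 7.25
eef_pos: [476.0, -93.1, 81.4]
eef_rot: [3.14, 0.001, 1.575]
wrist_force: [0.5, -0.4, -0.4]
finger_gap: 0.3
finger_force: 0.0
```

>>> play_rows(
  translation=[
    [0, 0, 0.015],
    [0, -0.01, 0.03],
    [0, -0.035, 0.03],
    [0, -0.055, 0.03],
    [0.0005, -0.062, 0.02],
    [0.0005, -0.062, 0.005],
    [0.0005, -0.062, -0.005],
    [0.0005, -0.062, -0.005],
  ],
  yaw=[0, 0, 0, 0, 0, 0, 0, 0],
)

```text
clock: 8.25
eef_pos: [475.5, -154.3, 74.4]
eef_rot: [-3.14, -0.001, 1.575]
wrist_force: [-0.2, 0.1, -0.6]
finger_gap: 0.5
finger_force: 0.0
```

```bash
python3 - <<'E'
from h import *
s=telemetry.read_state(); print({k:np.round(s[k],3) for k in("clock","eef_pos","eef_rot","wrist_force")})
a=snap("side","pics/side3.png")
cv2.imwrite("pics/c3.png",cv2.resize(a["pixels"][60:260,140:340,::-1],(600,600),interpolation=2))
E
```

```text
{'clock': np.float64(8.25), 'eef_pos': array([ 475.504, -154.281,   74.425]), 'eef_rot': array([-3.140e+00, -1.000e-03,  1.575e+00]), 'wrist_force': array([-0.223,  0.135, -0.557])}
```

View pics/c3.png

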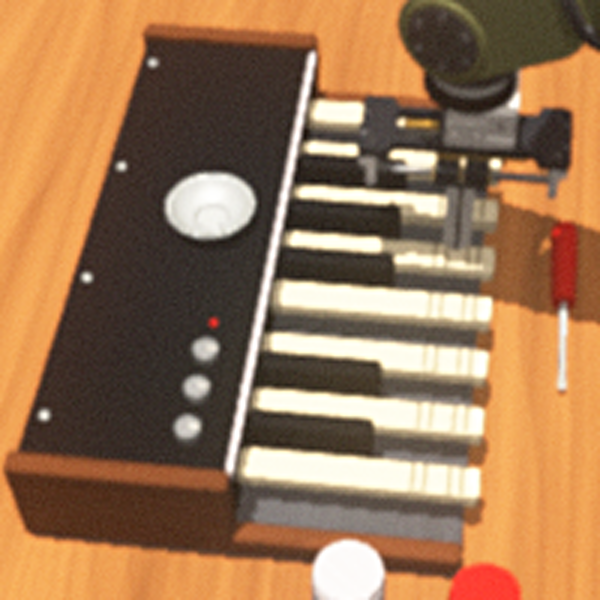

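F is back up, and the fingertips are over the fifth pedal, G (crop (458,245)). Playing G, then returning to C at a raised height.

>>> play_rows(
  translation=[
    [0, 0, -0.01],
    [0, 0, -0.016],
    [0, 0, -0.022],
    [0, 0, -0.028],
    [0, 0, -0.0325],
    [0, 0, -0.0325],
    [0, 0, -0.0325],
  ],
  yaw=[0, 0, 0, 0, 0, 0, 0],
)

```text
clock: 9.18
eef_pos: [475.9, -154.9, 43.1]
eef_rot: [-3.141, -0.0, 1.575]
wrist_force: [-3.3, 2.2, 7.4]
finger_gap: 0.4
finger_force: 4.1
```

>>> play_rows(
  translation=[
    [0, 0, 0],
    [0, 0, 0],
    [0, 0, 0.008],
    [0, 0, 0.016],
    [0, 0, 0.025],
    [0, 0, 0.0375],
    [0, 0, 0.0375],
  ],
  yaw=[0, 0, 0, 0, 0, 0, 0],
)

```text
clock: 10.05
eef_pos: [476.5, -155.2, 81.5]
eef_rot: [3.14, 0.001, 1.575]
wrist_force: [0.2, -0.0, 0.2]
finger_gap: 0.6
finger_force: 0.0
```

>>> play_rows(
  translation=[
    [0, 0, 0.02],
    [0, 0.02, 0.04],
    [0, 0.06, 0.04],
    [0, 0.1, 0.04],
    [0, 0.14, 0.04],
    [0, 0.18, 0.04],
    [0, 0.215, 0.04],
    [-0.0005, 0.24, 0.04],
    [-0.0005, 0.248, 0.03],
    [-0.0005, 0.248, 0.005],
    [-0.0005, 0.248, -0.005],
    [-0.0005, 0.248, -0.005],
  ],
  yaw=[0, 0, 0, 0, 0, 0, 0, 0, 0, 0, 0, 0],
)

```text
clock: 11.55
eef_pos: [475.1, 92.5, 74.8]
eef_rot: [-3.14, 0.0, 1.574]
wrist_force: [0.5, -0.9, 0.7]
finger_gap: 0.6
finger_force: 0.0
```

Back at the same pose over C.

>>> play_rows(
  translation=[
    [0, 0, -0.01],
    [0, 0, -0.016],
    [0, 0, -0.022],
    [0, 0, -0.028],
    [0, 0, -0.0325],
    [0, 0, -0.0325],
    [0, 0, -0.0325],
  ],
  yaw=[0, 0, 0, 0, 0, 0, 0],
)

```text
clock: 12.42
eef_pos: [475.5, 93.0, 43.2]
eef_rot: [3.141, 0.0, 1.575]
wrist_force: [-3.9, -1.8, 7.3]
finger_gap: 0.5
finger_force: 4.2
```

>>> play_rows(
  translation=[
    [0, 0, 0],
    [0, 0, 0],
    [0, 0, 0.008],
    [0, 0, 0.016],
    [0, 0, 0.025],
    [0, 0, 0.0375],
    [0, 0, 0.06],
    [0, 0, 0.1],
    [0, 0, 0.14],
    [0, 0, 0.16],
    [0, 0, 0.16],
    [0, 0, 0.16],
  ],
  yaw=[0, 0, 0, 0, 0, 0, 0, 0, 0, 0, 0, 0],
)

```text
clock: 13.92
eef_pos: [475.0, 93.0, 202.1]
eef_rot: [-3.14, 0.0, 1.575]
wrist_force: [-0.2, -0.7, -0.2]
finger_gap: 0.4
finger_force: 0.0
```

```bash
python3 - <<'E'
from h import *
s=telemetry.read_state(); print({k:np.round(s[k],3) for k in("clock","eef_pos","wrist_force")})
a=snap("side","pics/side4.png")
cv2.imwrite("pics/c4.png",cv2.resize(a["pixels"][:,:,::-1],(800,600),interpolation=2))
E
```

```text
{'clock': np.float64(13.925), 'eef_pos': array([475.029,  93.005, 202.068]), 'wrist_force': array([-0.236, -0.719, -0.234])}
```

View pics/c4.png

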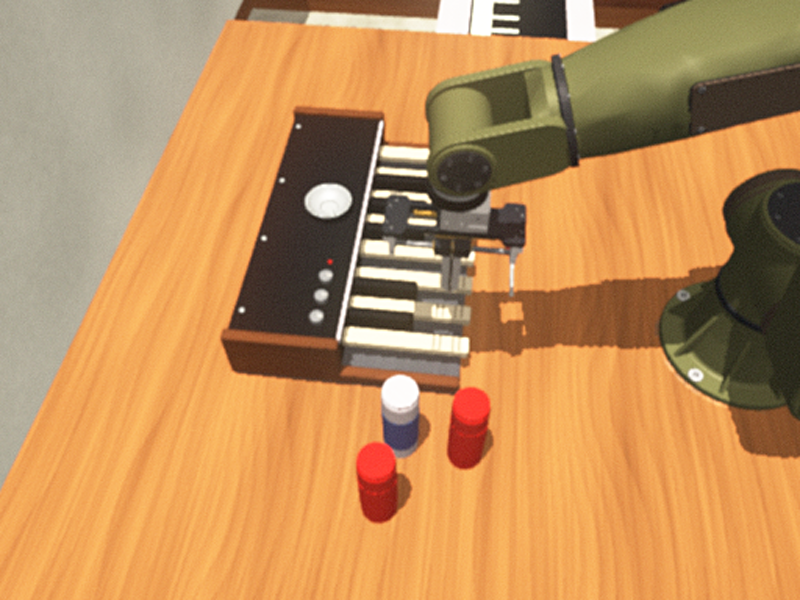

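The arm is clear at z≈202. The pedals that can be seen are up, and the can (400,415), the dish (328,201) and the screwdriver's tip (512,290) are where they were. Handing in.

```bash
python3 -c "from cell import manip; print(manip.sign_off())"
```

```text
the job is handed in; nothing more can be done
None
```

I played C, F, G and C in that order, each pressed about 15 mm down (7–9 N) for roughly half a second and then fully released, and handed the job in at about 14 s with the arm clear of the unit; the can, dish and screwdriver looked unmoved.

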